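# Index the strip sealer and load the next carrier

## Task

The carrier at the sealer's loading place, the side towards the robot, is ready to be sealed: draw the index plunger by its knob, swing the turntable one station anticlockwise (seen from above) so that this carrier goes under the sealing head, and let the pin drop fully home in the next hole. Then take the carrier that stands on edge in the rack, lay it down on the counter with its pockets up and let go, take it again by its two long sides, and set it down (not dropped) flat in the empty nest that has come round to the loading place, pockets still up. Leave the other carriers in their nests and do not disturb the things on the counter.

Things in the scene. Friction and masses are not known exactly. Their poses are not given: they have to be found in the camera images.
- turntable (a joint): angle of the sealer's round aluminium turntable (286 mm across, top face 48 mm above the counter, four nests 90 degrees apart) about its vertical axis: 0 at the start, grows anticlockwise seen from above; the next hole is at +1.571 rad. Turns with light friction (about 1 N at the knob) once the pin is drawn; the pin has 0.005 rad play in a hole.
- plunger (a joint): lift of the spring index pin: 0 fully home in a hole, grows upwards to 0.022 m. It clears the plate above 0.014 m; let go between holes, it rides on the plate at 0.014 m and drops into the next hole by itself. Spring 5 N at home, 10.5 N fully drawn, plus 1 N of weight.
- knob_grip (a point): middle of the plunger's black pull knob, an upright cylinder 32 mm across and 30 mm tall that spins freely on the pin, on a 40 mm wide lug at the turntable's rim, 165 mm from the turn axis; it travels with the turntable. With the pin home the knob spans 77 to 107 mm above the counter (this point 92 mm); below it a six-sided steel housing 27 mm across, top at 71 mm, stays down.
- turn_axis (a point): centre of the turntable's top face, on the turn axis, 48 mm above the counter; x points from the loading place to the far side, away from the robot (up to 0.2 rad off world x), z up. The sealing head is on this frame's -y side: it begins 65 mm from the axis, platen underside 100 mm, head top 257 mm above the counter. The fixed round base is 370 mm across, 30 mm high.
- next_hole (a point): mouth of the next index hole (13.5 mm wide, in the top face of the fixed base, 30 mm above the counter), where the pin must drop; 90 degrees anticlockwise round the axis from where the plunger starts.
- nest_empty (a point): middle of the floor of the only empty nest, 94 mm from the turn axis; turns with the turntable; x along the nest's length (across the line to the axis), z up. Inside 125 x 55 mm, floor 48 mm above the counter; a white wall round it, 8 mm high, 5 mm thick, its inner upper edge bevelled 2.5 mm; both long walls have a 57 mm gap in the middle for the fingers. The carrier may go in either way round.
- nest_loaded (a point): the same for the nest at the loading place at the start, a quarter turn anticlockwise of nest_empty; all four nests' points lie 94 mm from the turn axis and turn with the turntable.
- nest_head (a point): the same for the nest that is under the sealing head at the start, opposite nest_empty.
- nest_far (a point): the same for the nest that is on the far side at the start, opposite nest_loaded.
- carrier: strip carrier to load: aluminium block 120 x 50 x 20 mm, 0.11 to 0.23 kg; one broad face has seven pockets of tablets, the other is plain. Origin: middle of the plain face; x along its length, y its width, z out of the pockets. It starts on its long edge in the rack's middle slot, z along the rack's x axis, top edge at 58 mm. Leant back 25 degrees or more on its edge it falls onto its plain face.
- rack: white slotted rack, fixed, base 150 x 104 x 8 mm with steel posts 5 mm thick and 34 mm tall that make three slots along its y axis, 24 mm wide, 48 mm apart, the outer two empty. The posts stand 45 mm either side of the middle, leaving the carrier's middle free for fingers. Origin at the middle of the underside; its x axis points away from the robot (up to 0.35 rad off).
- carrier_front: identical carrier lying in the nest at the loading place at the start; it must end under the sealing head, in its nest.
- carrier_head: identical carrier in the nest under the sealing head at the start; stays in its nest.
- carrier_far: identical carrier in the nest on the far side at the start; stays in its nest.
- basket: bystander: pale plastic basket 160 x 220 x 60 mm with cartons, origin under its middle.
- pill_bottle: bystander: amber bottle with white cap, 54 mm across, 95 mm tall, origin under its middle.
- ointment_jar: bystander: white jar, 72 mm across, 60 mm tall, origin under its middle.

How it is judged:
By the outcome, as a careful person would: the job done as asked, in the order asked, and still so for the second after the job is handed in, with the robot touching nothing.
It also fails if it takes over 72 s, if anything falls off the work surface, if the arm or the gripper's body presses on something with over 40 N, if the wrist force passes 120 N, or if a joint passes its speed limit or range.

## Robot

A 6-joint arm with a two-finger parallel gripper is mounted at the origin on the work surface. World frame = base frame: x ahead of the robot, y to its left, z up, the work surface at z = 0. Lengths are in mm, angles in rad, forces in N, time in s.
With the tool pointing down it reaches from about 350 to 975 mm from the base axis. Payload 7.1 kg.
Tool frame: the origin (TCP) lies at the centre of the arm's flange, where the gripper is bolted on; the fingertips stand 182 mm ahead of it and the grasp point (between the pads) lies 163 mm ahead of it; x points along the fingers, y is the direction in which the jaws open and shut, and the axes are right-handed (so a half turn about x gives the same grasp; the last joint's range is limited). The gripper opens to 88 mm and grips with 3 to 60 N. Pads are 20 mm wide; open, the fingers measure 115 mm over their backs; the gripper's body (75 mm by 178 mm) begins 61 mm behind the grasp point.
Start: joints at [1.119, 0.423, 1.63, -0, 1.089, -0.019], TCP at [262.102, 567.37, 404.675] pointing down, gripper open.
Joint ranges: [-3, 3], [-0.9, 2.11], [0.09, 2.58], [-1.31, 4.45], [0.11, 2.69], [-2.54, 2.54]. Speed limits (rad/s): [2.39, 2.39, 3.01, 3.14, 3.14, 3.14].

## Interface

Orientations are given as a rotation vector (axis times angle).
In Python, from workcell import readout, viewer, workorder, models gives the robot as it stands. The module is installed in compiled form; this text tells all that it offers.
- The arm moves only by the tool apply_moves, never from a script. Its argument "commands" is a list that holds one entry, the list of rows, each a list of 4 numbers: the shift along the world's x, y, z in m, then the turn about the world's z in rad. A call has 1 to 8 rows; each row is the pose to reach, as a shift and turn from the pose commanded when the call began; what a row does not reach only later rows make up. A row lasts 1/8 s, in which the tool goes at most 62.5 mm and 10.7 degrees, less where a joint would pass 70% of its speed; a pose out of reach is approached as far as the arm can. A call with a gripper value outside its range is refused whole. "gripper" is the finger opening in m, from 0 to 0.0878, set as the call begins (left out, the last holds). The fingers move at their own pace and stop on an object; the grip force is fixed at half the most. Time passes only in rows, so rows that repeat a pose let the fingers close. It gives the time, the measured TCP pose, the force and the opening at its end, in the units of the state.
- readout.get_obs(): the state, without advancing time (a new reading comes with each control period).
- viewer.get_image(name): name is "scene" or "top" or "wrist"; returns a dict with "color" (480x640x3 uint8, red, green, blue), "vertical_fov" (degrees; the focal length in pixels is half the picture's height over the tangent of half this angle, whatever the lens; pixels are square), "cx", "cy" (the principal point, pixels), "rvec" (rotation vector, rad) and "tvec" (3), from world to camera coordinates, as OpenCV has them. Camera axes: x right, y down, z forward; pixel columns grow to the right and rows downward; lengths in mm; the calibration is good to about 2 mm. The wrist camera is an equidistant fisheye: a pixel r from the principal point sees the ray r / f radians off the axis. A picture is of the moment at which its call begins. There is no depth.
- workorder.close_job(): hands the job in, once; it reports no verdict.
Trained networks look in the newest picture that a camera, given by its name, has taken for a name from the list of things; names that differ only in an ending like _2 or _b are one class to them, and where a whole thing is asked for, a point or a joint stands for the part that bears it (a point fixed in the world has none). Each returns a list of dicts, best first, with "conf" (0 to 1); they miss things now and then, are a little off and sometimes report something else, mostly with a low value. They report only what shows in the picture. A call takes as long as a camera call.
- models.search_frame(camera, label): "position" ([x, y, z] in mm, in world coordinates, good to about 4 mm: the middle of the surface that is visible of it).
- models.place_of(camera, label): "position" ([x, y, z] in mm, in world coordinates, good to about 4 mm: a listed point, or the origin of a listed thing).
The state is a dict: "t": time; "qpos": joint angles; "qvel": joint speeds; "joint_torque": joint torques, N m; "ee_pos": TCP position; "orientation": TCP orientation; "ft_force": force on the tool from outside, world axes, zero at the start; "moment": the same for the moment, N m; "width": finger opening in mm.
Only numpy, scipy, OpenCV 4.12 (cv2) and the standard library are available. Lean on these libraries where they do the work, as an engineer would, in place of code of your own. Each camera call takes 0.05 s, during which the arm holds its last target.

## Working session

There is one attempt and no reset: what is moved stays moved. The work goes in short steps, Python scripts to look and compute and a tool call to move; the robot and the scene stay as the last step left them, time stands still between calls to the robot, and variables do not carry over. Pictures are saved under pics/ and viewed, and the job is handed in when it is done.

Besides the shell and the picture viewer there is one more tool, called after "Emit:" by a JSON object that holds its "fn" and its "kwargs", one argument or row to a line. apply_moves: Moves the arm, as the interface text tells. Its arguments: {"type":"object","properties":{"commands":{"type":"array","items":{"type":"array","items":{"type":"array","items":{"type":"number"}}}},"gripper":{"type":"number"}},"required":["commands"]}

```bash
mkdir -p pics
cat > h.py <<'E'
import numpy as np, cv2
from workcell import readout, viewer, workorder, models
def snap(n,f):
    d=viewer.get_image(n); cv2.imwrite('pics/'+f,d['color'][:,:,::-1]); return d
def ray(d,u,v,z,fish=False):
    f=240/np.tan(np.radians(d['vertical_fov'])/2)
    R=cv2.Rodrigues(np.array(d['rvec'],float))[0];t=np.array(d['tvec'],float)
    a=np.array([(u-d['cx'])/f,(v-d['cy'])/f,1.])
    if fish:
        r=np.hypot(a[0],a[1]); a=np.array([a[0]/r*np.sin(r),a[1]/r*np.sin(r),np.cos(r)]) if r>1e-9 else np.array([0,0,1.])
    c=-R.T@t; w=R.T@a
    return c+w*(z-c[2])/w[2]
def proj(d,P,fish=False):
    f=240/np.tan(np.radians(d['vertical_fov'])/2)
    R=cv2.Rodrigues(np.array(d['rvec'],float))[0];t=np.array(d['tvec'],float).ravel()
    c=(R@np.atleast_2d(P).T).T+t
    if fish:
        r=np.hypot(c[:,0],c[:,1]);th=np.arctan2(r,c[:,2]);s=th/np.maximum(r,1e-9)
        return np.c_[d['cx']+f*s*c[:,0],d['cy']+f*s*c[:,1]]
    return np.c_[d['cx']+f*c[:,0]/c[:,2],d['cy']+f*c[:,1]/c[:,2]]
E
python3 - <<'E'
from h import *
for n in ['scene','top','wrist']:
    d=snap(n,n+'0.png'); R=cv2.Rodrigues(np.array(d['rvec'],float))[0]
    print(n,d['vertical_fov'],d['cx'],d['cy'],-R.T@np.array(d['tvec']).ravel())
for l in ['turn_axis','knob_grip','next_hole','nest_empty','nest_loaded','nest_head','nest_far','carrier','rack','basket','pill_bottle','ointment_jar']:
    for c in ['top','scene']:
        print(l,c,[(np.round(r['position'],1).tolist(),round(r['conf'],2)) for r in models.place_of(c,l)[:3]])
print(readout.get_obs())
E
```

```text
scene 43.960717015570125 315.3957864382242 246.3475933923062 [1505.78772931  504.2826522  1158.47475799]
top 48.598719235337 314.2188227032133 237.30461103788258 [ 360.49688309  110.51052634 1396.12337257]
wrist 65.70646984690485 317.1881277100283 238.17090810115405 [185.29868745 602.60390985 385.56549844]
turn_axis top [([543.6, -143.9, 44.7], 0.91)]
turn_axis scene [([543.9, -143.5, 47.0], 0.68)]
knob_grip top [([679.4, -45.2, 94.4], 0.57)]
knob_grip scene [([674.7, -45.5, 93.3], 0.44)]
next_hole top [([446.1, -3.3, 31.7], 0.72)]
next_hole scene [([450.0, -2.3, 34.0], 0.67)]
nest_empty top [([562.2, -51.3, 48.0], 0.6)]
nest_empty scene [([552.1, -51.6, 45.3], 0.74)]
nest_loaded top []
nest_loaded scene [([451.5, -127.7, 52.6], 0.94)]
nest_head top [([528.1, -234.9, 47.6], 0.97), ([677.4, -46.1, 93.9], 0.39)]
nest_head scene [([530.0, -233.8, 46.5], 0.56)]
nest_far top [([637.7, -158.1, 48.9], 0.87)]
nest_far scene [([636.7, -157.6, 49.0], 0.92)]
carrier top [([530.5, 335.6, 35.4], 0.9), ([771.2, 197.1, 1.1], 0.2)]
carrier scene [([538.6, 336.7, 31.3], 0.59), ([450.6, -127.5, 45.5],
[... 396 characters left out ...]
ene [([607.8, 532.6, 0.0], 0.56)]
{'t': 1.35, 'qpos': array([ 1.11902719e+00,  4.23099622e-01,  1.62990753e+00, -1.12827797e-05,
        1.08856462e+00, -1.90383945e-02]), 'qvel': array([ 1.62930982e-03, -5.93611275e-04,  1.49341884e-04,  1.75627260e-03,
       -5.00529280e-05,  1.22659227e-03]), 'joint_torque': array([ 4.81531224e-04, -5.44579053e+01, -2.74045122e+01,  6.45113387e-02,
        1.65352982e-02, -8.04803562e-06]), 'ee_pos': array([262.08828652, 567.37796836, 404.67233439]), 'orientation': array([ 0.33939484,  1.54400765, -0.33936642]), 'ft_force': array([-0.50137273, -0.38918967,  0.68608151]), 'moment': array([-0.01501136,  0.0603681 ,  0.02033756]), 'width': 87.8615929269397}
```

View pics/top0.png

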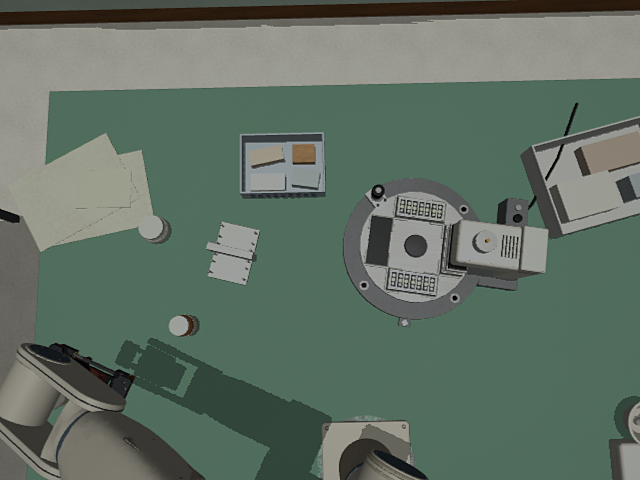

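View pics/scene0.png

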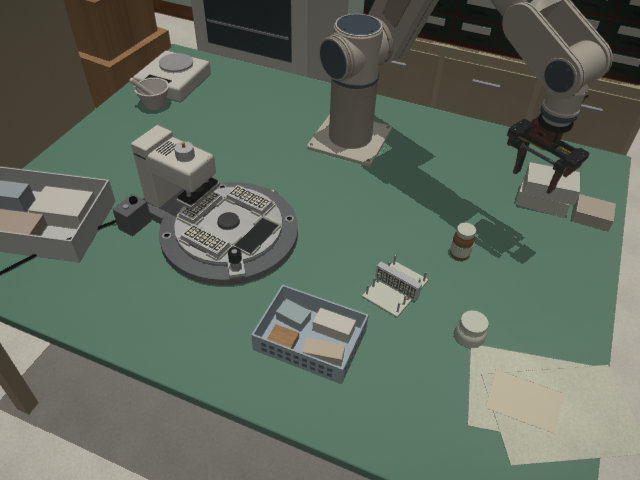

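View pics/wrist0.png

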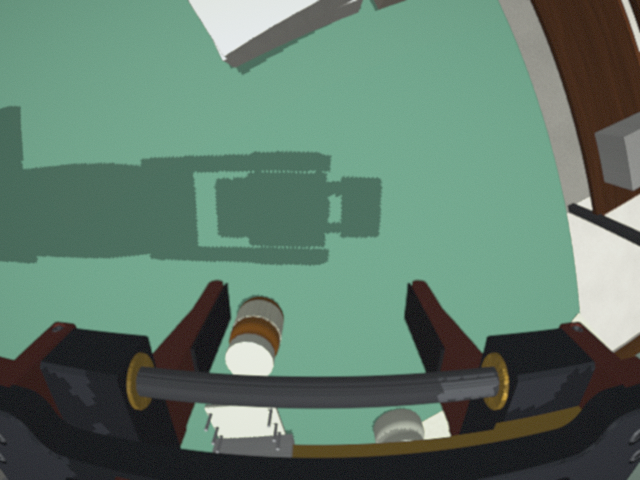

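Run:
```python
from h import *
o=readout.get_obs(); R=cv2.Rodrigues(o['orientation'])[0]; print(R.round(3)); print('jaw deg',np.degrees(np.arctan2(R[1,1],R[0,1])))
d=viewer.get_image('top')
im=cv2.resize(d['color'][210:300,190:270],None,fx=7,fy=7,interpolation=cv2.INTER_CUBIC);cv2.imwrite('pics/rack.png',im[:,:,::-1])
im=cv2.resize(d['color'][170:330,335:495],None,fx=3.7,fy=3.7,interpolation=cv2.INTER_CUBIC);cv2.imwrite('pics/tt.png',im[:,:,::-1])
```

```text
[[ 0.     0.419  0.908]
 [ 0.     0.908 -0.419]
 [-1.     0.     0.   ]]
jaw deg 65.20665486845442
```

View pics/rack.png

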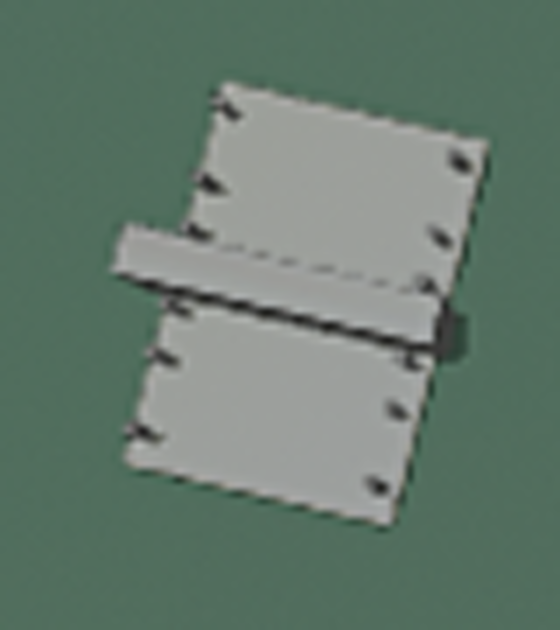

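View pics/tt.png

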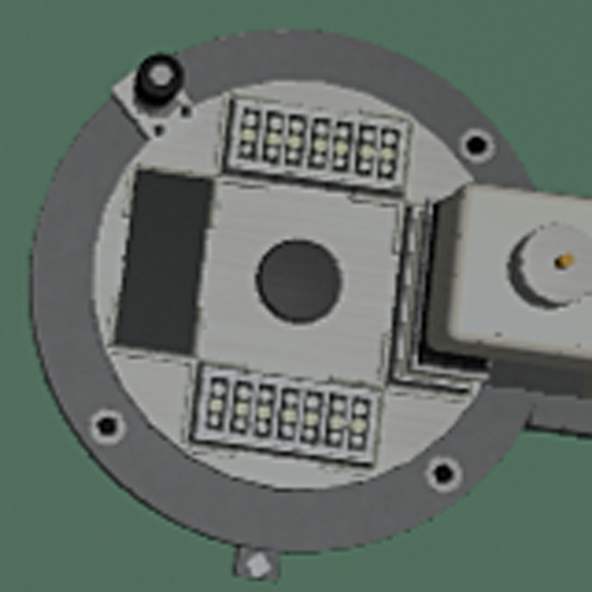

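Run:
```python
from h import *
d=viewer.get_image('top')
T=lambda u,v,z:ray(d,335+(u+.5)/3.7-.5,170+(v+.5)/3.7-.5,z)[:2].round(1)
h=[T(*p,30) for p in [(107,426),(443,474),(477,146)]];print('holes',h, 'center',(h[0]+h[2])/2)
c=(h[0]+h[2])/2
for p in h: print(np.linalg.norm(p-c),np.degrees(np.arctan2(*(p-c)[::-1])))
k=T(160,76,107);print('knob top',k,np.linalg.norm(k-c),np.degrees(np.arctan2(*(k-c)[::-1])))
print('hub',T(299,281,50))
Q=lambda u,v,z:ray(d,190+(u+.5)/7-.5,210+(v+.5)/7-.5,z)[:2].round(1)
r=[Q(*p,8) for p in [(222,83),(488,143),(393,525),(127,463)]];print('rack',r,np.mean(r,0))
for i in range(4):
    e=r[(i+1)%4]-r[i];print(np.linalg.norm(e),np.degrees(np.arctan2(e[1],e[0])))
s=[Q(*p,58) for p in [(125,225),(446,293),(437,350),(115,272)]];print('carr',s,np.mean(s,0))
```

```text
holes [array([447.3,  -8.5]), array([ 409.3, -238.8]), array([ 639.3, -277. ])] center [ 543.3  -142.75]
165.04260813499036 125.56794497326514
164.86843997563628 -144.36738481431448
165.0426081349904 -54.43205502673485
knob top [676.3 -45.6] 164.70313445711955 36.14630249504919
hub [ 543.  -142.6]
rack [array([624.7, 361.6]), array([599.4, 260.6]), array([455.7, 296.8]), array([481. , 396.3])] [540.2   328.825]
104.12055512721781 -104.06293611892485
148.18950705093798 165.86060548563756
102.66615800739794 75.7336542369763
147.83024047873295 -13.575631045571978
carr [array([563.4, 387.6]), array([535.9, 270.7]), array([515.2, 274.1]), array([546.2, 391. ])] [540.175 330.85 ]
```

Emit:
{"fn": "apply_moves", "kwargs": {
  "commands": [
    [[0.015,-0.022,0,-0.075],[0.044,-0.065,0,-0.223],[0.074,-0.109,0,-0.373],[0.104,-0.153,0,-0.522],[0.133,-0.197,0,-0.671],[0.163,-0.241,0,-0.82],[0.192,-0.284,0,-0.969],[0.222,-0.328,0,-1.118]]
  ],
  "gripper": 0.0878
}}

```text
t: 2.45
ee_pos: [484.9, 237.9, 404.9]
orientation: [1.198, 1.216, -1.197]
ft_force: [0.3, 0.7, 0.1]
width: 87.6
```

Emit:
{"fn": "apply_moves", "kwargs": {
  "commands": [
    [[0.03,-0.044,0,-0.149],[0.059,-0.088,0,-0.298],[0.089,-0.131,0,-0.447],[0.119,-0.175,0,-0.596],[0.148,-0.219,-0.01,-0.745],[0.178,-0.263,-0.03,-0.894],[0.189,-0.28,-0.05,-0.969],[0.193,-0.286,-0.055,-0.969]]
  ]
}}

```text
t: 3.45
ee_pos: [677.1, -47.8, 348.0]
orientation: [1.864, 0.6, -1.869]
ft_force: [0.4, -0.2, -0.1]
width: 88.0
```

Run:
```python
from h import *
o=readout.get_obs(); R=cv2.Rodrigues(o['orientation'])[0]; print(o['ee_pos'],'jaw deg',np.degrees(np.arctan2(R[1,1],R[0,1])),o['qpos'].round(2))
d=snap('wrist','w1.png')
print(proj(d,[[677.1,-46.2,107],[543.3,-142.7,50],[447.3,-8.5,30]],True))
```

```text
[677.07321895 -47.84395445 347.95449626] jaw deg -54.42180496298475 [-0.09  0.56  1.54  0.    1.04  0.86]
[[315.00659393 256.02532858]
 [316.49539261 392.20028963]
 [164.2950176  371.54751059]]
```

View pics/w1.png

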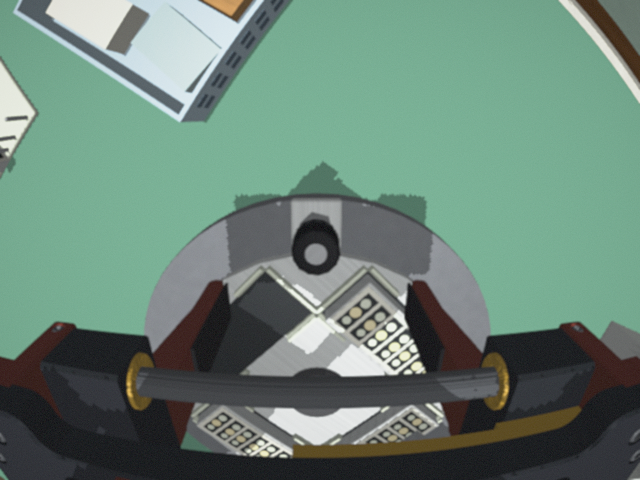

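Emit:
{"fn": "apply_moves", "kwargs": {
  "commands": [
    [[0,0.0015,-0.03,0],[0,0.0015,-0.06,0],[0,0.0015,-0.08,0],[0,0.0015,-0.085,0],[0,0.0015,-0.085,0]]
  ]
}}

```text
t: 4.12
ee_pos: [677.4, -44.8, 265.3]
orientation: [1.866, 0.6, -1.864]
ft_force: [-0.1, -0.2, 0.7]
width: 87.8
```

Emit:
{"fn": "apply_moves", "kwargs": {
  "commands": [
    [[0,0,0,0],[0,0,0,0],[0,0,0,0],[0,0,0,0],[0,0,0,0],[0,0,0,0]]
  ],
  "gripper": 0.025
}}

```text
t: 4.88
ee_pos: [677.2, -45.2, 264.7]
orientation: [1.866, 0.599, -1.865]
ft_force: [-2.4, 3.3, -0.3]
width: 31.8
```

Emit:
{"fn": "apply_moves", "kwargs": {
  "commands": [
    [[0,0,0.004,0],[0,0,0.009,0],[0,0,0.014,0],[0,0,0.018,0],[0,0,0.0185,0],[0,0,0.0185,0]]
  ]
}}

```text
t: 5.62
ee_pos: [676.9, -45.0, 282.9]
orientation: [1.865, 0.6, -1.866]
ft_force: [1.5, 0.5, -10.4]
width: 31.3
```

Run:
```python
from h import *
C=np.array([543.3,-142.7]);p=np.array([677.2,-45.2])-C
for a in [3,9,16,23,30,37,44,51,58,65,72,79,84,86,87,90]:
    t=np.radians(a);q=np.array([[np.cos(t),-np.sin(t)],[np.sin(t),np.cos(t)]])@p-p
    print(a,q.round(1)/1000,t.round(3))
d=snap('wrist','w2.png');d=snap('scene','s2.png')
```

```text
3 [-0.0053  0.0069] 0.052
9 [-0.0169  0.0197] 0.157
16 [-0.0321  0.0331] 0.279
23 [-0.0487  0.0446] 0.401
30 [-0.0667  0.0539] 0.524
37 [-0.0856  0.0609] 0.646
44 [-0.1053  0.0657] 0.768
51 [-0.1254  0.0679] 0.89
58 [-0.1456  0.0677] 1.012
65 [-0.1657  0.0651] 1.134
72 [-0.1853  0.06  ] 1.257
79 [-0.2041  0.0525] 1.379
84 [-0.2169  0.0459] 1.466
86 [-0.2218  0.0429] 1.501
87 [-0.2243  0.0413] 1.518
90 [-0.2314  0.0364] 1.571
```

View pics/w2.png

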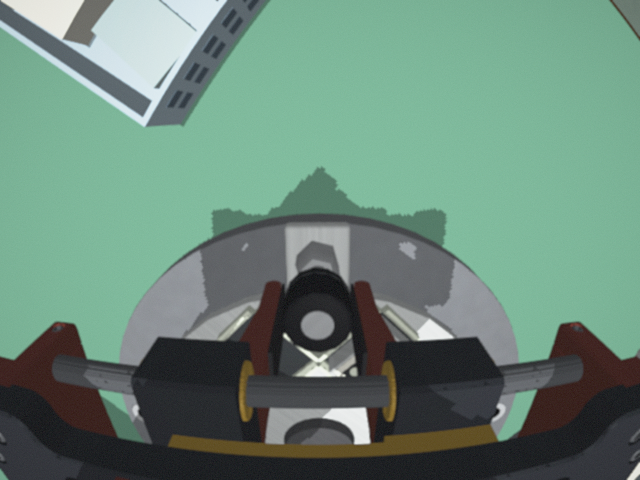

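The knob (centre ~(318,322)) is between the pads and the spring load (−10.4 N) shows the pin is drawn about 18 mm. Turning.

Emit:
{"fn": "apply_moves", "kwargs": {
  "commands": [
    [[-0.0053,0.0069,0,0.052],[-0.0169,0.0197,0,0.157],[-0.0321,0.0331,0,0.279],[-0.0487,0.0446,0,0.401],[-0.0667,0.0539,0,0.524],[-0.0856,0.0609,0,0.646],[-0.1053,0.0657,0,0.768],[-0.1053,0.0657,0,0.768]]
  ]
}}

```text
t: 6.72
ee_pos: [570.1, 20.6, 282.8]
orientation: [1.339, 1.12, -1.344]
ft_force: [0.1, -0.5, -10.4]
width: 31.5
```

Emit:
{"fn": "apply_moves", "kwargs": {
  "commands": [
    [[-0.0201,0.0022,0,0.122],[-0.0403,0.002,0,0.244],[-0.0604,-0.0006,0,0.366],[-0.08,-0.0057,0,0.489],[-0.0988,-0.0132,0,0.611],[-0.1116,-0.0198,0,0.698],[-0.1165,-0.0228,0,0.733],[-0.1165,-0.0228,0,0.733]]
  ]
}}

```text
t: 7.72
ee_pos: [456.2, -2.9, 283.7]
orientation: [0.796, 1.418, -0.795]
ft_force: [1.6, -3.5, -10.7]
width: 31.6
```

Run:
```python
from h import *
d=snap('wrist','w3.png');d=snap('top','t3.png')
im=cv2.resize(d['color'][170:330,335:495],None,fx=3.7,fy=3.7,interpolation=cv2.INTER_CUBIC);cv2.imwrite('pics/t3.png',im[:,:,::-1])
```

```text
(no output)
```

View pics/w3.png

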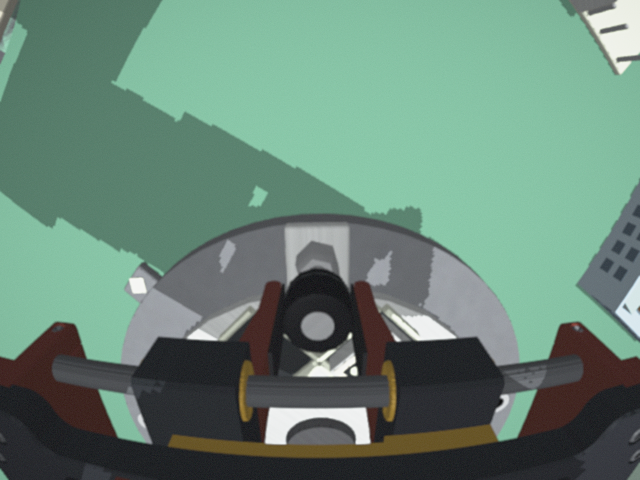

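View pics/t3.png

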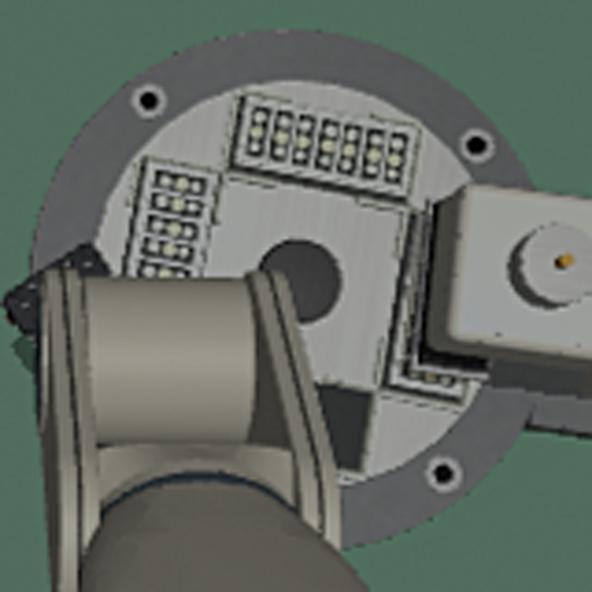

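Emit:
{"fn": "apply_moves", "kwargs": {
  "commands": [
    [[0,0,-0.002,0],[0,0,-0.004,0],[0,0,-0.0045,0],[0,0,-0.0045,0]]
  ]
}}

```text
t: 8.32
ee_pos: [456.5, -2.5, 279.0]
orientation: [0.794, 1.418, -0.794]
ft_force: [2.4, -5.8, -9.9]
width: 31.2
```

Emit:
{"fn": "apply_moves", "kwargs": {
  "commands": [
    [[0,0,0,0],[0,0,0,0],[0,0,0,0],[0,0,0,0]]
  ],
  "gripper": 0.037
}}

```text
t: 8.82
ee_pos: [455.4, -2.1, 278.9]
orientation: [0.794, 1.421, -0.794]
ft_force: [-0.1, -0.9, -0.3]
width: 37.2
```

Emit:
{"fn": "apply_moves", "kwargs": {
  "commands": [
    [[-0.001,-0.0007,-0.003,0.007],[-0.002,-0.0013,-0.006,0.014],[-0.0029,-0.002,-0.006,0.021],[-0.0038,-0.0026,-0.006,0.028],[-0.0047,-0.0032,-0.006,0.035],[-0.0056,-0.0038,-0.006,0.041],[-0.0065,-0.0044,-0.006,0.048],[-0.0074,-0.005,-0.006,0.055]]
  ]
}}

```text
t: 9.82
ee_pos: [447.5, -7.3, 272.5]
orientation: [0.751, 1.438, -0.752]
ft_force: [-0.4, -0.2, -0.2]
width: 36.7
```

Emit:
{"fn": "apply_moves", "kwargs": {
  "commands": [
    [[-0.0006,-0.0004,0,0.005],[-0.0012,-0.0008,0,0.01],[-0.0018,-0.0012,0,0.015],[-0.0024,-0.0016,0,0.015],[-0.003,-0.002,0,0.015],[-0.0036,-0.0024,0,0.015],[-0.0042,-0.0028,0,0.015],[-0.0042,-0.0028,0,0.015]]
  ]
}}

```text
t: 10.82
ee_pos: [444.3, -9.9, 272.9]
orientation: [0.741, 1.439, -0.739]
ft_force: [3.6, 2.4, -3.0]
width: 37.3
```

Run:
```python
from h import *
d=snap('wrist','w4.png');d=snap('scene','s4.png')
im=cv2.resize(d['color'][160:300,140:320],None,fx=4,fy=4,interpolation=cv2.INTER_CUBIC);cv2.imwrite('pics/s4.png',im[:,:,::-1])
```

```text
(no output)
```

View pics/w4.png

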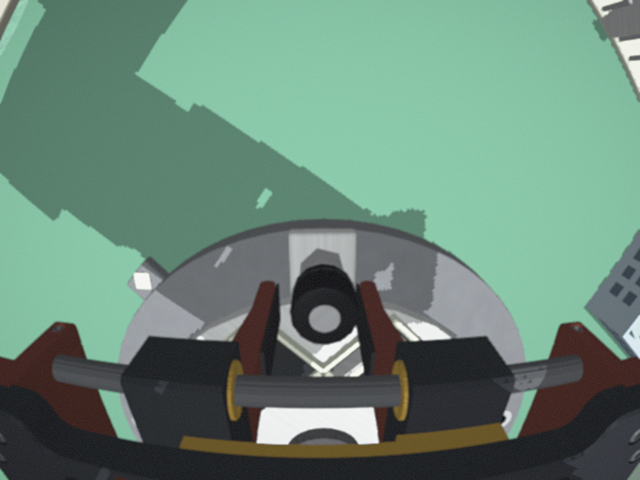

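View pics/s4.png

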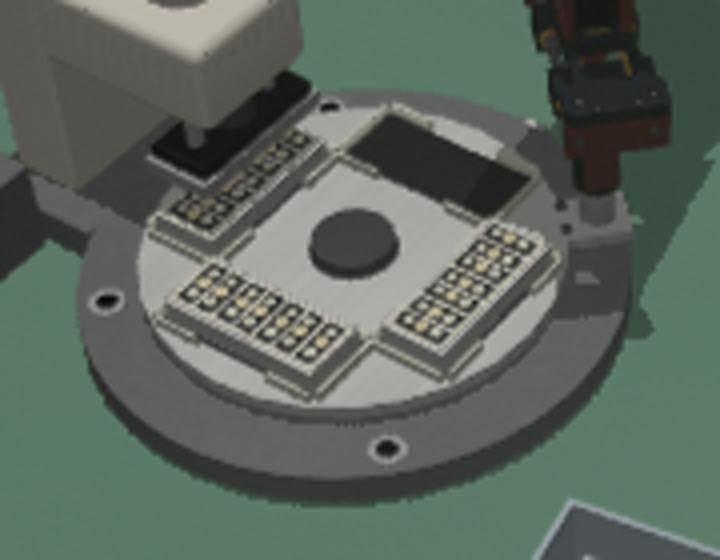

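Run:
```python
from h import *
o=readout.get_obs();print(o['ft_force'],o['ee_pos'])
d=viewer.get_image('wrist')
for z in (107,112,121):
  for a in (124.5,125.5,126.5):
    t=np.radians(a);p=[543.3+165*np.cos(t),-142.7+165*np.sin(t),z];e=[543.3+181*np.cos(t),-142.7+181*np.sin(t),z]
    print(z,a,proj(d,[p,e],True).round(1).tolist())
```

```text
[ 3.95537877  3.23901444 -2.40536743] [444.32931026  -9.89902891 272.86041953]
107 124.5 [[329.8, 316.3], [331.1, 284.7]]
107 125.5 [[323.5, 316.3], [323.8, 284.6]]
107 126.5 [[317.2, 316.3], [316.6, 284.7]]
112 124.5 [[330.2, 321.9], [331.5, 289.7]]
112 125.5 [[323.7, 321.9], [324.1, 289.6]]
112 126.5 [[317.2, 322.0], [316.6, 289.7]]
121 124.5 [[330.9, 332.8], [332.3, 299.4]]
121 125.5 [[324.1, 332.8], [324.5, 299.3]]
121 126.5 [[317.2, 332.8], [316.6, 299.4]]
```

Emit:
{"fn": "apply_moves", "kwargs": {
  "commands": [
    [[0.001,0.0007,0,0],[0.002,0.0013,0,0],[0.002,0.0013,0,0],[0.002,0.0013,0,0]]
  ],
  "gripper": 0.0878
}}

```text
t: 11.48
ee_pos: [445.5, -8.8, 272.6]
orientation: [0.74, 1.442, -0.74]
ft_force: [-0.2, -0.7, -0.8]
width: 73.7
```

Run:
```python
from h import *
o=readout.get_obs();print(o['ft_force'],o['ee_pos'])
d=snap('wrist','w5.png')
for z in (107,109,112,121):
    t=np.radians(125.5);p=[543.3+165*np.cos(t),-142.7+165*np.sin(t),z]
    print(z,proj(d,[p],True).round(1).tolist())
```

```text
[-0.24165309 -0.6658679  -0.83662881] [445.53095829  -8.7628163  272.61611828]
107 [[320.7, 317.4]]
109 [[320.7, 319.7]]
112 [[320.8, 323.1]]
121 [[321.0, 333.9]]
```

View pics/w5.png

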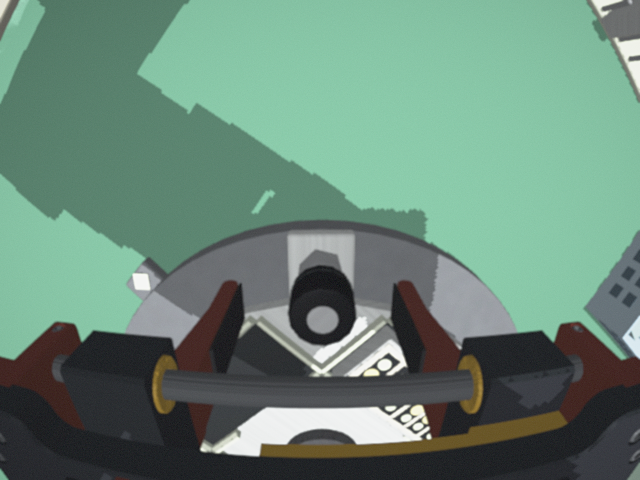

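Emit:
{"fn": "apply_moves", "kwargs": {
  "commands": [
    [[0,0,0.03,0],[0,0,0.08,0],[0.02,0.05,0.12,0],[0.04,0.11,0.14,0],[0.06,0.17,0.14,0],[0.075,0.23,0.14,0],[0.085,0.28,0.14,0],[0.09,0.3,0.14,0]]
  ]
}}

```text
t: 12.52
ee_pos: [535.7, 294.0, 412.4]
orientation: [0.738, 1.442, -0.738]
ft_force: [0.2, -0.4, 0.3]
width: 87.6
```

Run:
```python
from h import *
d=snap('top','t6.png')
im=cv2.resize(d['color'][170:330,335:495],None,fx=3.7,fy=3.7,interpolation=cv2.INTER_CUBIC);cv2.imwrite('pics/t6.png',im[:,:,::-1])
e=snap('scene','s6.png')
im=cv2.resize(e['color'][160:300,140:320],None,fx=4,fy=4,interpolation=cv2.INTER_CUBIC);cv2.imwrite('pics/s6.png',im[:,:,::-1])
t=np.radians(125.57)
for z in (107,121):
    p=[[543.3+165*np.cos(t),-142.7+165*np.sin(t),z]]
    print(z,(proj(d,p)-[335,170])*3.7,(proj(e,p)-[140,160])*4)
for l in ['knob_grip','nest_empty']:
    for c in ['top','scene']:
        print(l,c,[(np.round(r['position'],1).tolist(),round(r['conf'],2)) for r in models.place_of(c,l)[:3]])
```

```text
107 [[115.64908117 416.85287413]] [[595.30337118 146.07169046]]
121 [[117.59370713 415.35172784]] [[595.01743442 130.10864592]]
knob_grip top [([447.0, -8.7, 94.5], 0.44)]
knob_grip scene [([445.6, -7.9, 95.8], 0.73)]
nest_empty top [([450.8, -127.0, 49.2], 0.92)]
nest_empty scene [([445.5, -128.9, 45.9], 0.89)]
```

View pics/t6.png

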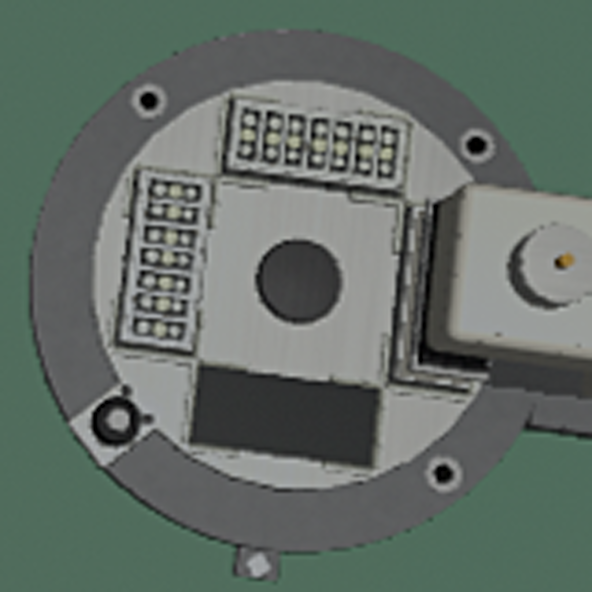

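View pics/s6.png

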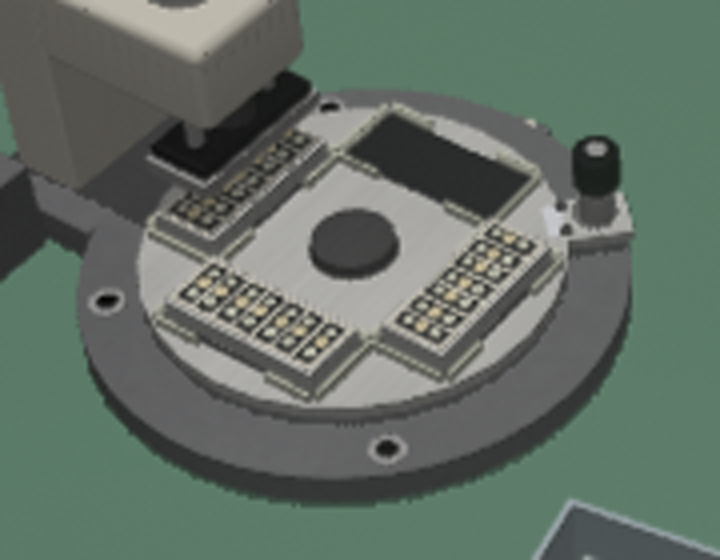

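Emit:
{"fn": "apply_moves", "kwargs": {
  "commands": [
    [[0.001,0.01,-0.02,-0.15],[0.002,0.02,-0.05,-0.3],[0.003,0.03,-0.08,-0.45],[0.004,0.037,-0.09,-0.6],[0.0045,0.039,-0.09,-0.75],[0.0045,0.039,-0.09,-0.867],[0.0045,0.039,-0.09,-0.867]]
  ]
}}

```text
t: 13.7
ee_pos: [540.4, 328.8, 322.9]
orientation: [1.388, 1.083, -1.388]
ft_force: [-0.1, -0.1, 0.9]
width: 87.7
```

Run:
```python
from h import *
o=readout.get_obs(); R=cv2.Rodrigues(o['orientation'])[0]; print(o['ee_pos'],'jaw deg',np.degrees(np.arctan2(R[1,1],R[0,1])),o['qpos'].round(2))
d=snap('wrist','w7.png')
t=np.radians(-14.05);x=np.array([np.cos(t),np.sin(t)]);y=np.array([-x[1],x[0]])
c=np.array([540.2,330.3]);P=[np.r_[c+a*x+b*y,58] for a,b in[(10,60),(10,-60),(-10,-60),(-10,60)]]
print(proj(d,P,True).round(0).tolist())
```

```text
[540.37296393 328.84166907 322.91302854] jaw deg -14.069026244928178 [ 0.53  0.53  1.67 -0.    0.94  0.77]
[[331.0, 157.0], [329.0, 318.0], [303.0, 318.0], [300.0, 157.0]]
```

View pics/w7.png

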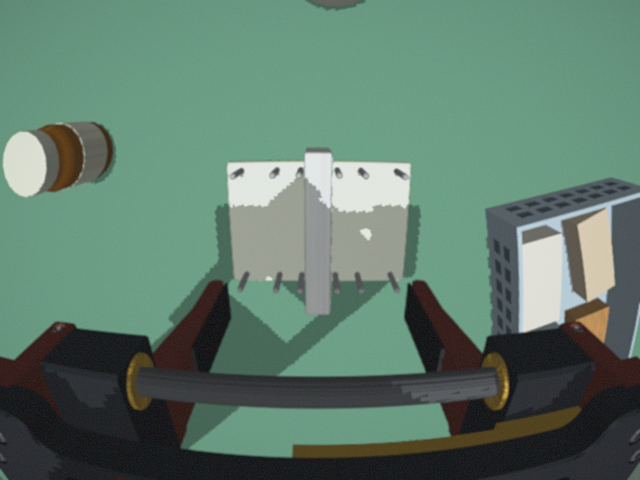

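Emit:
{"fn": "apply_moves", "kwargs": {
  "commands": [
    [[0.0007,0.003,-0.03,0],[0.0007,0.003,-0.06,0],[0.0007,0.003,-0.09,0],[0.0007,0.003,-0.106,0],[0.0007,0.003,-0.111,0],[0.0007,0.003,-0.111,0]]
  ]
}}

```text
t: 14.5
ee_pos: [541.2, 333.3, 212.1]
orientation: [1.388, 1.083, -1.387]
ft_force: [0.6, 0.4, -0.2]
width: 87.6
```

Emit:
{"fn": "apply_moves", "kwargs": {
  "commands": [
    [[0,0,0,0],[0,0,0,0],[0,0,0,0],[0,0,0,0],[0,0,0,0],[0,0,0,0],[0,0,0,0]]
  ],
  "gripper": 0.01
}}

```text
t: 15.38
ee_pos: [541.0, 333.3, 211.7]
orientation: [1.388, 1.083, -1.387]
ft_force: [2.7, -1.1, 2.0]
width: 21.6
```

Emit:
{"fn": "apply_moves", "kwargs": {
  "commands": [
    [[0,0,0.015,0],[0,0,0.04,0],[0,-0.01,0.065,0.02],[0.001,-0.05,0.08,0.04],[0.002,-0.1,0.08,0.06],[0.003,-0.145,0.08,0.08],[0.004,-0.175,0.08,0.08],[0.004,-0.178,0.08,0.08]]
  ]
}}

```text
t: 16.38
ee_pos: [544.8, 153.6, 292.4]
orientation: [1.332, 1.125, -1.332]
ft_force: [0.7, -0.9, -1.7]
width: 19.9
```

Emit:
{"fn": "apply_moves", "kwargs": {
  "commands": [
    [[0,0,-0.02,0],[0,0,-0.045,0],[0,0,-0.065,0],[0,0,-0.075,0],[0,0,-0.08,0],[0,0,-0.083,0],[0,0,-0.084,0],[0,0,-0.084,0]]
  ]
}}

```text
t: 17.38
ee_pos: [545.0, 155.3, 208.0]
orientation: [1.33, 1.126, -1.329]
ft_force: [0.1, 0.4, -1.9]
width: 19.8
```

Run:
```python
from h import *
print(readout.get_obs()['ft_force'])
d=snap('wrist','w8.png');d=snap('scene','s8.png')
im=cv2.resize(d['color'][160:340,230:430],None,fx=3.5,fy=3.3,interpolation=cv2.INTER_CUBIC);cv2.imwrite('pics/s8.png',im[:,:,::-1])
```

```text
[ 0.12908034  0.44163658 -1.90158915]
```

View pics/s8.png

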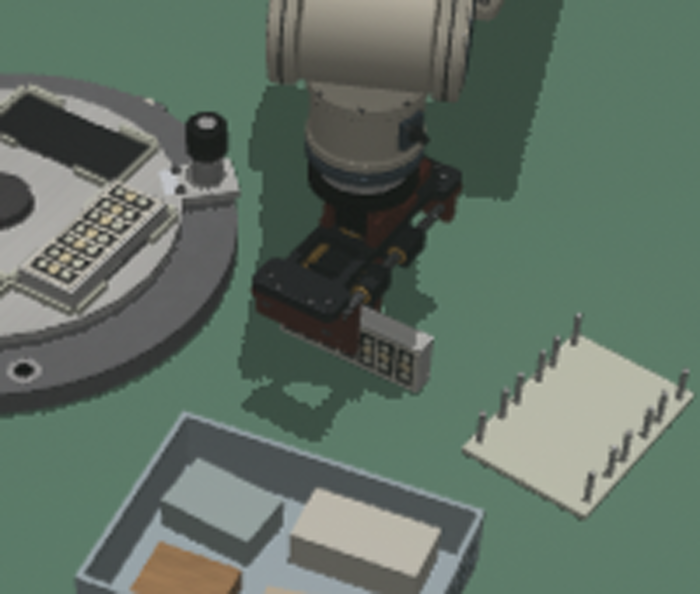

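View pics/w8.png

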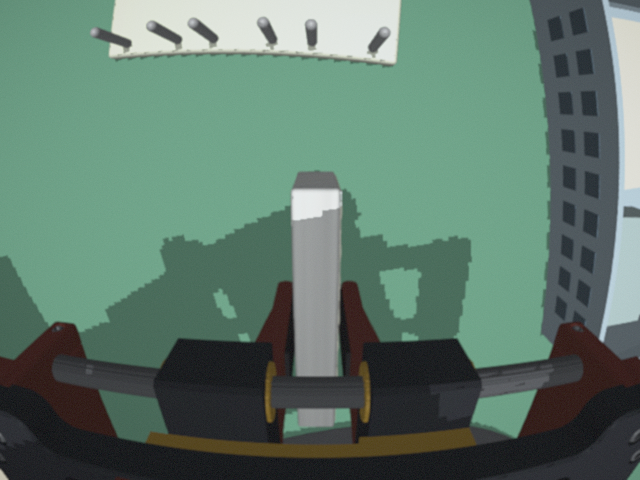

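Emit:
{"fn": "apply_moves", "kwargs": {
  "commands": [
    [[0,0,-0.001,0],[0,0,-0.002,0],[0,0,-0.003,0],[0,0,-0.003,0]]
  ]
}}

```text
t: 17.98
ee_pos: [544.9, 155.2, 204.5]
orientation: [1.33, 1.127, -1.33]
ft_force: [0.3, -0.5, -1.1]
width: 19.9
```

Emit:
{"fn": "apply_moves", "kwargs": {
  "commands": [
    [[0,0,-0.0005,0],[0,0,-0.001,0],[0,0,-0.001,0],[0,0,-0.001,0]]
  ]
}}

```text
t: 18.48
ee_pos: [544.9, 155.3, 204.1]
orientation: [1.33, 1.127, -1.33]
ft_force: [-2.3, 0.2, 5.9]
width: 19.6
```

Emit:
{"fn": "apply_moves", "kwargs": {
  "commands": [
    [[0,0,0,0],[0,0,0,0],[0,0,0,0],[0,0,0,0],[0,0,0.008,0],[0,0,0.016,0],[0,0,0.022,0],[0,0,0.022,0]]
  ],
  "gripper": 0.0878
}}

```text
t: 19.48
ee_pos: [545.1, 155.4, 226.5]
orientation: [1.331, 1.126, -1.328]
ft_force: [-0.2, -1.1, 0.9]
width: 87.5
```

Run:
```python
from h import *
print(readout.get_obs()['ft_force'])
d=snap('wrist','w9.png')
```

```text
[-0.20788385 -1.11494613  0.89771843]
```

View pics/w9.png

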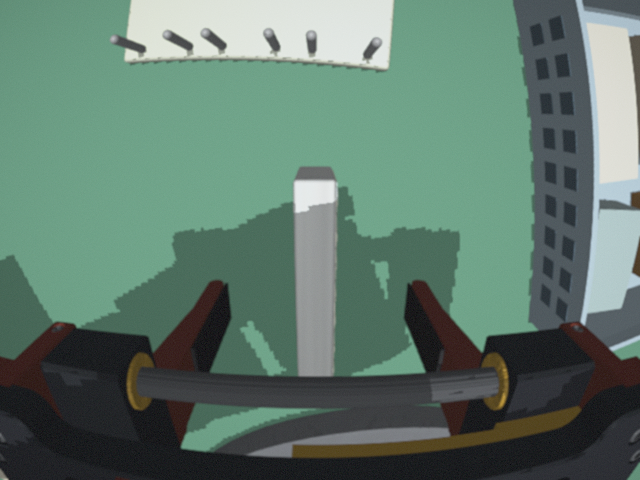

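Emit:
{"fn": "apply_moves", "kwargs": {
  "commands": [
    [[-0.0148,0.0025,0,0],[-0.0266,0.0044,0,0],[-0.0316,0.0052,0,0],[-0.0345,0.0057,0,0],[-0.0375,0.0062,0,0],[-0.0404,0.0067,0,0],[-0.0434,0.0072,0,0],[-0.0434,0.0072,0,0]]
  ]
}}

```text
t: 20.52
ee_pos: [501.2, 162.5, 225.6]
orientation: [1.329, 1.127, -1.33]
ft_force: [-0.3, 0.3, 0.1]
width: 87.9
```

Run:
```python
from h import *
print(readout.get_obs()['ft_force'])
d=snap('wrist','w10.png')
```

```text
[-0.30467598  0.33729543  0.13232631]
```

View pics/w10.png

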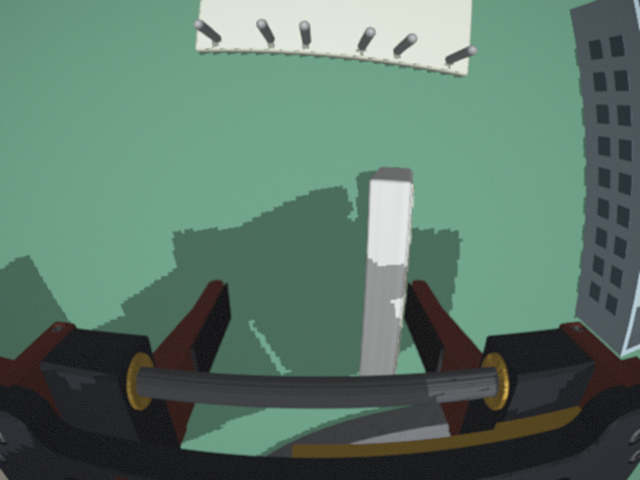

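Emit:
{"fn": "apply_moves", "kwargs": {
  "commands": [
    [[-0.003,0.0005,0,0],[-0.0059,0.001,0,0],[-0.0089,0.0015,0,0],[-0.0089,0.0015,0,0]]
  ]
}}

```text
t: 21.08
ee_pos: [492.3, 164.0, 225.6]
orientation: [1.329, 1.127, -1.33]
ft_force: [0.2, -0.0, 0.1]
width: 87.8
```

Run:
```python
from h import *
print(readout.get_obs()['ft_force'])
d=snap('wrist','w11.png');d=snap('scene','s11.png')
im=cv2.resize(d['color'][160:340,230:430],None,fx=3.5,fy=3.3,interpolation=cv2.INTER_CUBIC);cv2.imwrite('pics/s11.png',im[:,:,::-1])
```

```text
[ 0.19317823 -0.03725594  0.1043235 ]
```

View pics/w11.png

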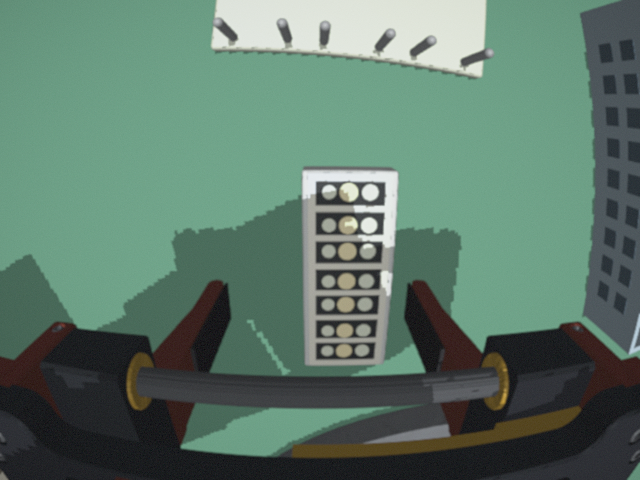

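View pics/s11.png

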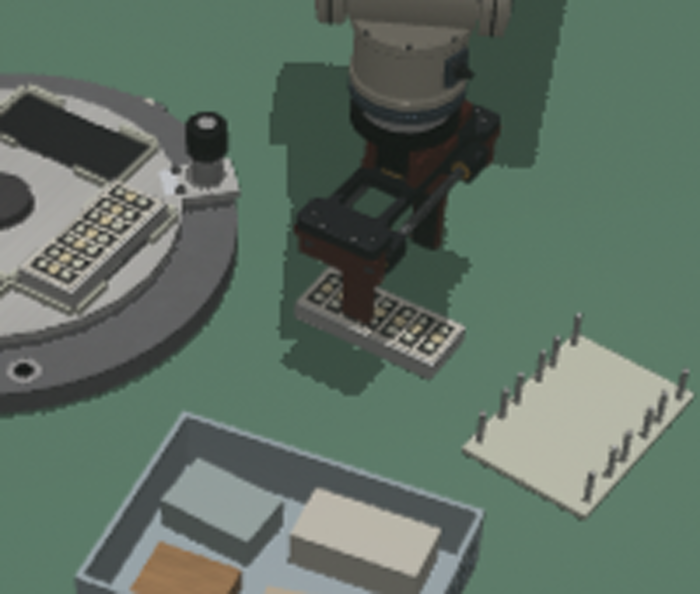

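The carrier lies pockets up between the fingers, face corners about (303,169), (397,169), (384,358), (306,358).

Run:
```python
from h import *
o=readout.get_obs(); print(o['ee_pos'])
d=viewer.get_image('wrist')
q=[ray(d,*p,20,True)[:2] for p in [(303,169),(397,169),(384,358),(306,358)]]
q=np.array(q);print(q.round(1),q.mean(0))
for i in range(4):
    e=q[(i+1)%4]-q[i];print(np.linalg.norm(e).round(1),np.degrees(np.arctan2(e[1],e[0])).round(1))
print([(np.round(r['position'],1).tolist(),round(r['conf'],2)) for c in('top','scene','wrist') for r in models.place_of(c,'carrier')[:2]])
```

```text
[492.61414291 164.01096465 225.70840026]
[[496.1 225.4]
 [543.6 218. ]
 [525.3 103.8]
 [477.6 112.7]] [510.67115597 164.97512797]
48.1 -8.8
115.7 -99.1
48.5 169.4
114.2 80.7
[([636.1, -158.1, 48.9], 0.73), ([515.1, 160.9, -2.7], 0.56), ([510.1, 160.0, 1.0], 0.7)]
```

Emit:
{"fn": "apply_moves", "kwargs": {
  "commands": [
    [[0.009,-0.001,0,0],[0.018,-0.002,0,0],[0.018,-0.002,-0.01,0],[0.018,-0.002,-0.022,0],[0.018,-0.002,-0.034,0],[0.018,-0.002,-0.038,0],[0.018,-0.002,-0.038,0]]
  ]
}}

```text
t: 22.25
ee_pos: [510.4, 162.0, 187.1]
orientation: [1.329, 1.127, -1.331]
ft_force: [0.1, -0.0, -1.1]
width: 87.6
```

Emit:
{"fn": "apply_moves", "kwargs": {
  "commands": [
    [[0,0,0,0],[0,0,0,0],[0,0,0,0],[0,0,0,0],[0,0,0,0]]
  ],
  "gripper": 0.035
}}

```text
t: 22.88
ee_pos: [510.4, 162.0, 187.8]
orientation: [1.329, 1.127, -1.33]
ft_force: [-1.3, -0.2, 2.6]
width: 50.0
```

Run:
```python
from h import *
print(readout.get_obs()['ft_force'])
d=snap('wrist','w12.png')
```

```text
[-1.32211057 -0.21088882  2.63525791]
```

View pics/w12.png

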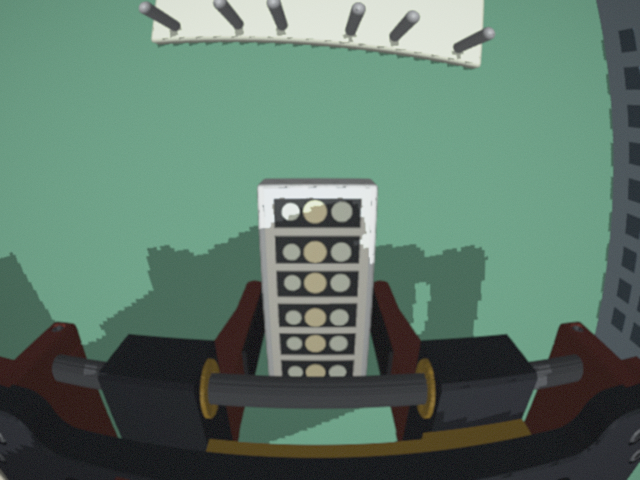

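Run:
```python
from h import *
d=viewer.get_image('wrist')
q=np.array([ray(d,*p,20.3,True)[:2] for p in [(259,184),(377,184)]]);print(q, np.linalg.norm(q[0]-q[1]))
g=np.array([510.4,162.0]);u=np.array([.164,.9865])
print((q.mean(0)-g)@u, np.degrees(np.arctan2(*(q[1]-q[0])[::-1])))
# along-length of far-end at pitch of pocket rows
for v in (212,251,283,317,345,373):
    print(v,((ray(d,316,v,20,True)[:2]-g)@u).round(1))
# scene and top view projection of carrier
```

```text
[[497.28075642 224.95090354]
 [544.84525233 217.03830538]] 48.218155097087475
59.94691001396743 -9.4449543237028
212 48.0
251 30.8
283 15.8
317 -1.6
345 -17.3
373 -34.8
```

Emit:
{"fn": "apply_moves", "kwargs": {
  "commands": [
    [[0,0,0.02,0],[0,0,0.06,0],[0,0,0.115,0],[0,0,0.15,0],[-0.005,-0.03,0.16,0],[-0.016,-0.08,0.16,0],[-0.027,-0.13,0.16,0],[-0.037,-0.18,0.16,0]]
  ]
}}

```text
t: 23.98
ee_pos: [473.0, -19.4, 347.6]
orientation: [1.329, 1.127, -1.329]
ft_force: [0.7, -0.6, -2.0]
width: 49.9
```

Emit:
{"fn": "apply_moves", "kwargs": {
  "commands": [
    [[-0.01,-0.045,0,0],[-0.018,-0.085,0,0],[-0.022,-0.105,0,0],[-0.0228,-0.1091,0,0],[-0.0228,-0.1091,-0.02,0],[-0.0228,-0.1091,-0.04,0],[-0.0228,-0.1091,-0.04,0],[-0.0228,-0.1091,-0.04,0]]
  ]
}}

```text
t: 24.98
ee_pos: [451.2, -126.7, 308.1]
orientation: [1.329, 1.127, -1.329]
ft_force: [1.2, -0.5, -2.0]
width: 49.7
```

Run:
```python
from h import *
o=readout.get_obs(); R=cv2.Rodrigues(o['orientation'])[0]; print(o['ee_pos'],np.degrees(np.arctan2(R[1,1],R[0,1])),o['ft_force'])
d=snap('wrist','w13.png')
p=np.radians(-9.43);x=np.array([np.cos(p),np.sin(p)]);y=np.array([-x[1],x[0]])
c=np.array([450.6,-127.3])
P=[np.r_[c+a*x+b*y,56] for a,b in[(-27.5,62.5),(27.5,62.5),(27.5,-62.5),(-27.5,-62.5)]]
print(proj(d,P,True).round(0).tolist())
```

```text
[ 451.15351094 -126.70365148  308.08234938] -9.411610652579713 [ 1.18530695 -0.53679641 -1.98699545]
[[272.0, 159.0], [359.0, 159.0], [353.0, 332.0], [278.0, 332.0]]
```

View pics/w13.png

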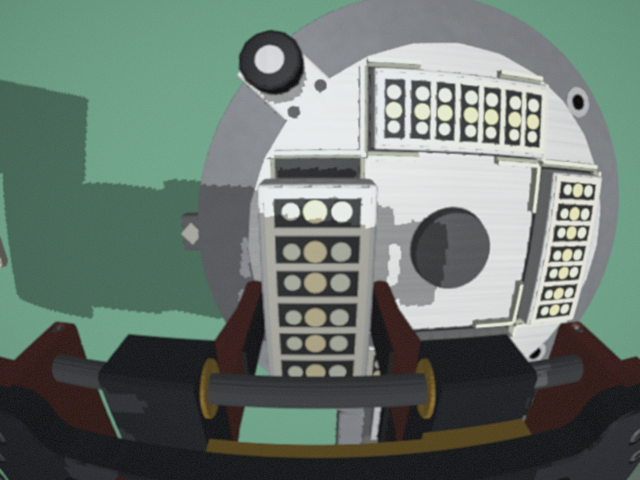

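Run:
```python
from h import *
d=viewer.get_image('wrist')
im=cv2.resize(d['color'][140:200,240:390],None,fx=5,fy=5,interpolation=cv2.INTER_CUBIC);cv2.imwrite('pics/w13z.png',im[:,:,::-1])
p=np.radians(-9.43);x=np.array([np.cos(p),np.sin(p)]);y=np.array([-x[1],x[0]])
c=np.array([450.6,-127.3])
for n,A,B,z in [('in56',27.5,62.5,56),('bev',30,65,56),('out',32.5,67.5,56),('floor',27.5,62.5,48)]:
    P=[np.r_[c+a*x+b*y,z] for a,b in[(-A,B),(A,B)]]
    print(n,((proj(d,P,True)-[240,140])*5+2).round(0).tolist())
```

```text
in56 [[159.0, 96.0], [596.0, 96.0]]
bev [[139.0, 77.0], [616.0, 76.0]]
out [[119.0, 57.0], [636.0, 57.0]]
floor [[167.0, 90.0], [589.0, 89.0]]
```

View pics/w13z.png

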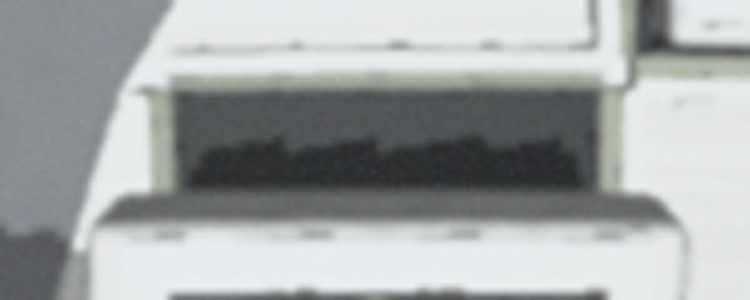

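Emit:
{"fn": "apply_moves", "kwargs": {
  "commands": [
    [[0.0007,0.001,-0.02,0],[0.0007,0.001,-0.04,0],[0.0007,0.001,-0.053,0],[0.0007,0.001,-0.057,0],[0.0007,0.001,-0.059,0],[0.0007,0.001,-0.059,0],[0.0007,0.001,-0.059,0]]
  ]
}}

```text
t: 25.95
ee_pos: [451.7, -126.2, 249.1]
orientation: [1.33, 1.126, -1.329]
ft_force: [0.0, 0.0, -1.2]
width: 49.9
```

Run:
```python
from h import *
o=readout.get_obs(); print(o['ee_pos'],o['ft_force'])
d=snap('wrist','w14.png');e=snap('scene','s14.png')
im=cv2.resize(d['color'][130:400,200:440],None,fx=2.8,fy=2.2,interpolation=cv2.INTER_CUBIC);cv2.imwrite('pics/w14z.png',im[:,:,::-1])
im=cv2.resize(e['color'][160:300,140:320],None,fx=4,fy=4,interpolation=cv2.INTER_CUBIC);cv2.imwrite('pics/s14.png',im[:,:,::-1])
```

```text
[ 451.68039194 -126.18694219  249.09089603] [ 0.04875107  0.03466299 -1.22010828]
```

View pics/w14z.png

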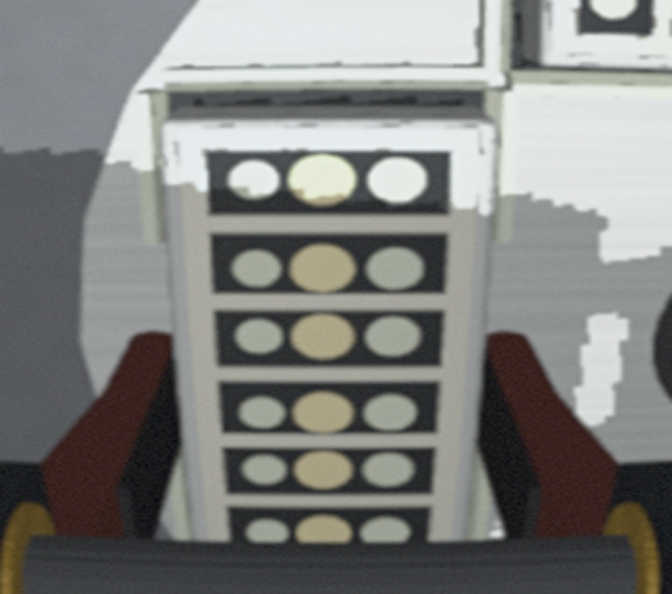

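View pics/s14.png

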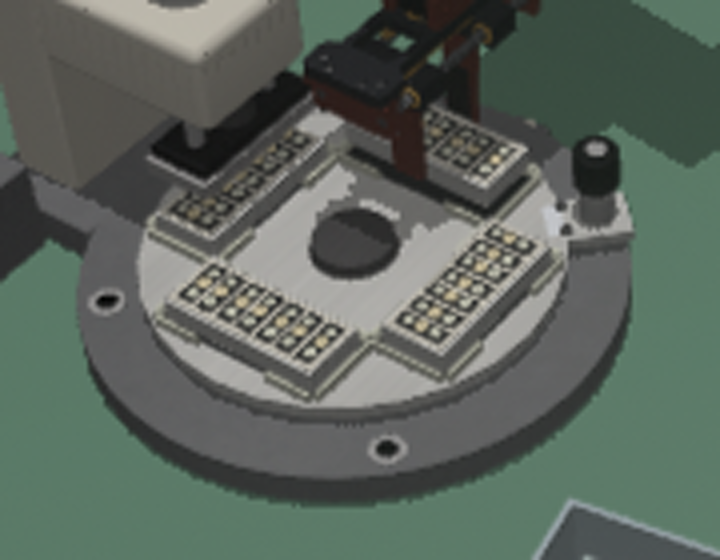

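Run:
```python
from h import *
d=viewer.get_image('wrist')
u=np.array([.164,.9865]);g=np.array([451.7,-126.2])
f=lambda zc,vz,z:((ray(d,317.5,130+vz/2.2,z,True)[:2]-g)@u).round(1)
print('wall outer',f(0,70,56),'bevel out',f(0,82,56),f(0,92,53.5),'carrier end top',f(0,125,81.6),'bottom',f(0,108,61.6))
for vz in (180,268,337,411,469,531): print(f(0,vz,81.6))
```

```text
wall outer 66.1 bevel out 63.5 61.0 carrier end top 58.7 bottom 58.7
48.2
30.6
15.9
-1.2
-15.9
-33.3
```

Emit:
{"fn": "apply_moves", "kwargs": {
  "commands": [
    [[0,0,-0.003,0],[0,0,-0.005,0],[0,0,-0.007,0],[0,0,-0.009,0],[0,0,-0.0105,0],[0,0,-0.0115,0],[0,0,-0.0115,0]]
  ]
}}

```text
t: 26.98
ee_pos: [451.5, -126.1, 237.1]
orientation: [1.33, 1.127, -1.33]
ft_force: [0.2, 0.5, -1.1]
width: 49.6
```

Emit:
{"fn": "apply_moves", "kwargs": {
  "commands": [
    [[0,0,-0.0005,0],[0,0,-0.001,0],[0,0,-0.001,0]]
  ]
}}

```text
t: 27.35
ee_pos: [451.5, -126.1, 236.2]
orientation: [1.33, 1.127, -1.33]
ft_force: [-0.2, -0.2, -2.1]
width: 50.0
```

Emit:
{"fn": "apply_moves", "kwargs": {
  "commands": [
    [[0,0,-0.0005,0],[0,0,-0.0005,0],[0,0,-0.0005,0]]
  ]
}}

```text
t: 27.72
ee_pos: [451.5, -126.1, 235.8]
orientation: [1.33, 1.126, -1.33]
ft_force: [-0.8, -0.3, 1.9]
width: 49.3
```

Emit:
{"fn": "apply_moves", "kwargs": {
  "commands": [
    [[0,0,-0.0005,0],[0,0,-0.0005,0],[0,0,-0.0005,0]]
  ]
}}

```text
t: 28.1
ee_pos: [451.5, -126.1, 235.8]
orientation: [1.33, 1.127, -1.33]
ft_force: [-2.2, 1.3, 9.3]
width: 49.6
```

Emit:
{"fn": "apply_moves", "kwargs": {
  "commands": [
    [[0,0,0,0],[0,0,0,0],[0,0,0,0],[0,0,0,0]]
  ],
  "gripper": 0.068
}}

```text
t: 28.6
ee_pos: [451.5, -126.1, 235.1]
orientation: [1.33, 1.127, -1.33]
ft_force: [0.4, 0.0, -0.2]
width: 67.6
```

Emit:
{"fn": "apply_moves", "kwargs": {
  "commands": [
    [[0,0,0.005,0],[0,0,0.02,0],[0,0,0.045,0],[0,0,0.09,0],[0,0.02,0.14,0],[0,0.07,0.17,0],[0,0.13,0.17,0],[0,0.19,0.17,0]]
  ]
}}

```text
t: 29.6
ee_pos: [451.1, 65.4, 407.1]
orientation: [1.332, 1.124, -1.328]
ft_force: [0.7, -0.3, -0.4]
width: 67.8
```

Emit:
{"fn": "apply_moves", "kwargs": {
  "commands": [
    [[0,0.05,0,0],[0,0.1,0,0],[0,0.13,0,0],[0,0.13,0,0]]
  ]
}}

```text
t: 30.1
ee_pos: [451.2, 195.3, 406.1]
orientation: [1.328, 1.128, -1.326]
ft_force: [-0.0, 0.3, -0.5]
width: 68.1
```

Run:
```python
from h import *
print(readout.get_obs()['ft_force'])
d=snap('top','t15.png');e=snap('scene','s15.png')
im=cv2.resize(d['color'][170:330,335:495],None,fx=3.7,fy=3.7,interpolation=cv2.INTER_CUBIC);cv2.imwrite('pics/t15z.png',im[:,:,::-1])
im=cv2.resize(e['color'][160:300,140:320],None,fx=4,fy=4,interpolation=cv2.INTER_CUBIC);cv2.imwrite('pics/s15z.png',im[:,:,::-1])
for c in ['top','scene']:
    print(c,[(np.round(r['position'],1).tolist(),round(r['conf'],2)) for l in('carrier','knob_grip') for r in models.place_of(c,l)])
```

```text
[-0.02084009  0.30186256 -0.5066998 ]
top [([447.8, -10.8, 94.1], 0.5)]
scene [([457.6, -127.8, 47.8], 0.79), ([447.0, -3.4, 91.8], 0.45), ([443.8, -6.8, 91.4], 0.61)]
```

View pics/t15z.png

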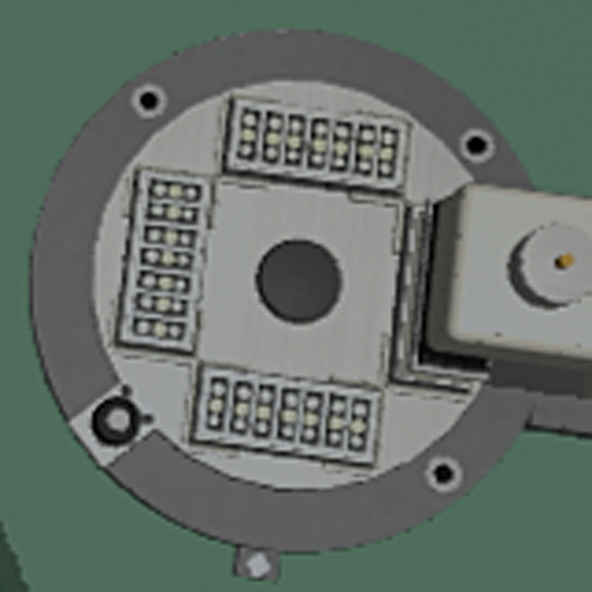

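View pics/s15z.png

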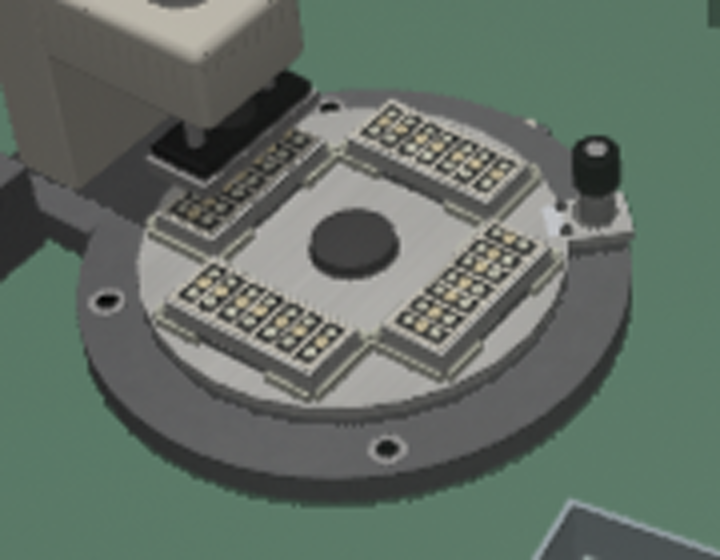

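View pics/s15.png

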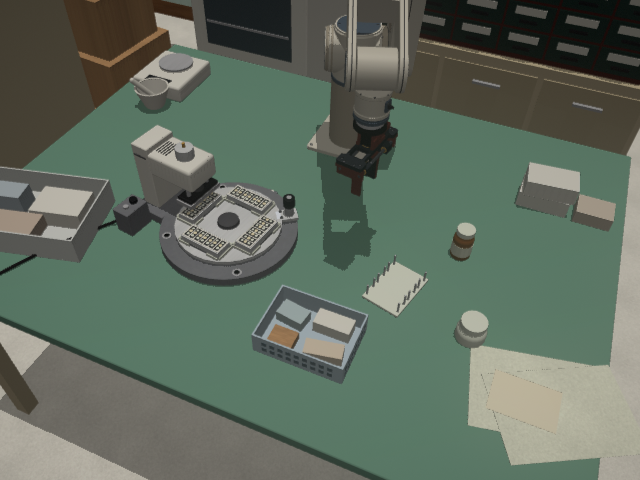

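Run:
```python
from h import *
e=viewer.get_image('scene');i0=cv2.imread('pics/scene0.png');i1=cv2.imread('pics/s15.png')
t0,t1=np.radians(35.57),np.radians(125.57)
out=[]
for im,t in((i0,t0),(i1,t1)):
    p=proj(e,[[543.3+165*np.cos(t),-142.7+165*np.sin(t),107]])[0];u,v=p.round().astype(int);print(p-[u,v])
    z=cv2.resize(im[v-15:v+35,u-20:u+20],None,fx=9,fy=9,interpolation=cv2.INTER_CUBIC);cv2.circle(z,(int((p[0]-u+20.5)*9),int((p[1]-v+15.5)*9)),3,(0,0,255),-1);out.append(z)
cv2.imwrite('pics/cmp.png',np.hstack(out))
```

```text
[-0.15379991  0.13867179]
[-0.1741572  -0.48207738]
```

View pics/cmp.png

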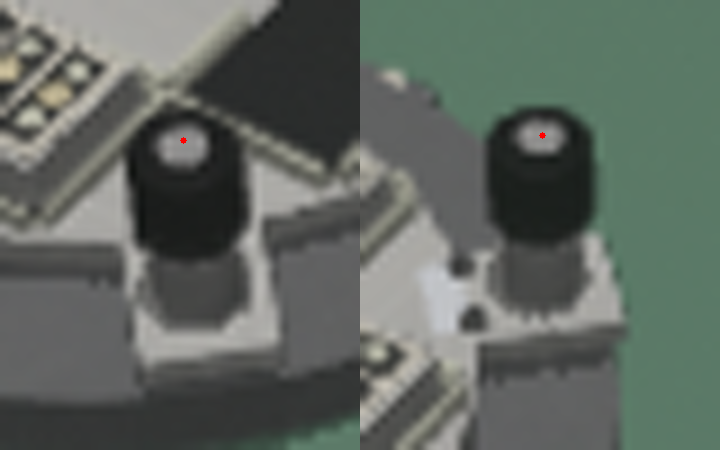

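The knob sits at the same height over its housing as at the start, so the pin is home. I'm handing the job in.

```bash
python3 -c "
from workcell import workorder
print(workorder.close_job())"
```

```text
the job is handed in; nothing more can be done
None
```

The job is done and handed in at about 30 s of the 72 s allowed; closing it reports no verdict.

- **Turntable:** I drew the plunger about 18 mm by its knob and swung the table about 86°. I then let the pin ride on the plate and pushed it on until it dropped. The scene camera shows the knob the same height above its housing as at the start (top at about 107 mm), at about 125.5° against 125.6° for the hole. This is a visual check only, good to about 2 mm; I did not press on the pin to test it.
- **Carrier on the counter:** I lifted it from the rack and stood it on its edge on the counter. I let go there, then tipped it backwards with a finger, so it fell the last part onto its plain face. The wrist picture showed its pockets up.
- **Carrier in the nest:** I took it again by its long sides (opening 50 mm) and lowered it into the empty nest. The floor contact came at the expected height, with about 9 N, before I opened the fingers. The last pictures show it flat in the nest at the loading place, pockets up.
- **The rest:** The carrier that was at the loading place is now under the sealing head, partly hidden from above by the head. The other carriers are in their nests. The basket, bottle and jar look undisturbed, and the arm is clear of everything.
- **Disagreements:** In the final check, the network's position for the placed carrier was about 7 mm off from my own measurement, and the top camera did not report the carrier. The close-up pictures show it inside the nest walls, so I went by those.

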